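# Shift the steelyard's main poise one notch and trim the beam level

## Task

The copper coil hung on the bench steelyard is still too heavy although the brass fine poise stands near the outer end of its rod: draw up the spring index knob of the blue main poise, move that poise exactly one notch outwards (away from the coil) without running past it, and let the knob drop fully home in the new notch. Then slide the brass fine poise back inwards until the beam, let go, comes to rest level with its red needle within the green band on the end post. Do not touch the hung coil, and leave everything standing around the steelyard undisturbed.

Things in the scene. Friction and masses are not known exactly. Their poses are not given: they have to be found in the camera images.
- balance: bench steelyard, fixed: grey base plate 110 x 550 x 18 mm (y -170 to 380), fulcrum fork (x within 31, y -61 to 25 mm, 208 high), end post with green band (y 352 to 368 mm, 235 high). Origin on the table under the fulcrum; y runs along the beam towards the long arm (coil on the -y side), x across it, z up. The level beam's axis lies 200 mm up over x = 0
- beam (a joint): tilt of the beam about the fulcrum, rad: 0 level, positive with the long arm up; swings freely between stops at -0.035 and 0.035, damped (settles in 2 s). At rest off its stops the angle falls by about 0.0015 rad per mm the fine poise stands farther out. It yields to any hand on it: a pull on the index knob first lifts the long arm to its upper stop and only then draws the knob
- main_poise (a joint): position of the blue main poise (340 g; 40 mm across the beam, 36 along it, top 24 mm above the beam's axis) along the notched bar, m: 0 in the notch where it starts, 80 mm from the fulcrum; grows outwards. Notches at -0.02, 0, 0.02, 0.04 and 0.06, with 1 mm of play. It slides lightly (0.4 N) while the knob is drawn and is locked otherwise
- index_knob (a joint): draw of the spring index knob out of the main poise, square to the beam, m: 0 home with the pin in a notch, 0.019 fully drawn; the pin clears the bar's teeth above 0.016 and falls back by its spring (3.5 N home, 8 N drawn). The notches have flared mouths: a pin let go within 6 mm of a notch finds it and pulls the poise along
- fine_poise (a joint): position of the brass fine poise along the plain rod, m: 0 at the inner end of its travel (185 mm from the fulcrum), 0.09 at the outer end; it stays where it is left (0.8 N of friction). 80 g
- knob_grip (a point): centre of the black ribbed index knob on top of the main poise: 24 mm in diameter, 24 mm high, its centre 51 mm above the beam's axis and its underside 15 mm above the top of the poise when home, with a 16 mm barrel below it; it moves with poise, knob and beam
- fine_grip (a point): grip centre of the brass fine poise: a block 22 mm across the beam, 26 mm along it, 44 mm high; this point lies 10 mm above the rod's axis, 18 mm below the block's top; the rod is 10 mm thick
- beam_tip (a point): point of the red needle at the beam's outer end, 347 mm from the fulcrum on the beam's axis; at the middle of the green band (8 mm high) when level
- coil: the hung copper coil, a spool 72 mm in diameter and 58 mm long lying across the beam, in a steel stirrup hooked on the short arm 110 mm from the fulcrum; not to be touched. Origin at the hook; the spool's centre hangs 85 mm below. Its mass (about 0.65 kg) varies a little from start to start
- bottle: red plastic bottle, 68 mm in diameter, 225 mm high, standing; origin at the centre of its foot
- torch: black torch standing on its head, 42 mm in diameter at the foot, 200 mm high; origin at the centre of its foot
- tin: round painted tin, 104 mm in diameter, 105 mm high; origin at the centre of its foot
- jar: glass jar with an orange cap, 72 mm in diameter, 120 mm high; origin at the centre of its foot
- meter: blue multimeter lying on its back, 85 x 145 x 42 mm (x, y, z); origin at the centre of its underside
- battery: blue battery block, 75 x 110 x 60 mm (x, y, z); origin at the centre of its underside
- screwdriver: screwdriver lying on the table along its own x axis, about 200 mm long
- carton: cardboard carton, 90 x 130 x 70 mm (x, y, z); origin at the centre of its underside
- lamp: desk lamp with a blue gooseneck and an orange shade, fixed: foot 130 mm in diameter, neck 18 mm thick, up to 380 mm high; the shade stands up to 110 mm from the foot's centre towards -y and -x; origin at the centre of the foot

How it is judged:
On the way:
1. the main poise sits locked one notch farther out, its index knob home (value of joint main_poise between 0.0175 and 0.0225 m and value of joint index_knob below 0.002 m), for 0.2 s.
At the end, for the whole second after the job is handed in: the main poise is in the next notch outwards (joint 0.0175 to 0.0225) with its knob home (under 2 mm), and the beam, let go, rests level within 0.012 rad (needle tip within 4 mm of level, in the green band) (all of step 1 and value of joint beam between -0.012 and 0.012 rad and velocity of joint beam between -0.02 and 0.02 rad/s); the robot touches nothing.
It fails at once if the main poise is run past the next notch (value of joint main_poise above 0.031 m).
It fails at once if the hung coil is touched (contact force between coil and the fingers above 0.3 N or contact force between coil and the arm above 0.3 N).
It fails at once if a thing standing around is knocked over or shifted by more than 25 mm (distance of any of bottle, torch, tin, jar, meter, battery, screwdriver, carton from where it was at the start of the episode above 0.025 m or angle between any of bottle, torch, tin, jar, meter, battery, screwdriver, carton's own z axis and vertical above 0.35 rad).
It also fails if it takes over 72 s, if anything falls off the work surface, if the arm or the gripper's body presses on something with over 40 N, if the wrist force passes 120 N, or if a joint passes its speed limit or range.

## Robot

A 7-joint arm with a two-finger parallel gripper is mounted at the origin on the work surface. World frame = base frame: x ahead of the robot, y to its left, z up, the work surface at z = 0. Lengths are in m, angles in rad, forces in N, time in s.
With the tool pointing down it reaches from about 0.35 to 0.775 m from the base axis. Payload 3.1 kg.
Tool frame: the origin (TCP) lies at the very end of the fingers, on their centre line; the grasp point (between the pads) lies manip.grasp_offset behind it (manip.grasp_offset is the distance from the TCP to the grasp point, in m); z points along the fingers, y is the line along which they close (so a half turn about z gives the same grasp; the last joint's range is limited). The gripper opens to 85 mm and grips with 20 to 120 N. Pads are 22 mm wide; open, the fingers measure 114 mm over their backs; the gripper's body (76 mm by 85 mm) begins 54 mm behind the grasp point. The pads swing forward as they close: fully open they stand 13 mm farther back than shut.
Start: joints at [1.272, 0.311, 0.014, 1.512, -0.004, 1.319, -0.027], TCP at [0.14, -0.532, 0.231] pointing down, gripper open.
Joint ranges: [-2.7, 2.7], [-0.3, 1.91], [-1.27, 1.3], [0.12, 2.57], [-1.44, 4.58], [0.2, 2.03], [-3.05, 3.05]. Speed limits (rad/s): [2.79, 2.79, 3.14, 3.14, 3.14, 3.14, 3.14].

## Interface

Orientations are given as a unit quaternion [x, y, z, w].
In Python, from cell import status, read_camera, camera_info, manip gives the robot as it stands.
- The arm moves only by the tool move_arm, never from a script. Its argument "rows" is a list of rows, each an object with "offset": the shift along the tool's x, y, z in cm, a list of three; "twist": the turn, a rotation vector about the tool's x, y, z in degrees, a list of three; "jaw": the finger opening in cm, from 0 to 8.54. In form: [{"offset": [dx, dy, dz], "twist": [rx, ry, rz], "jaw": jaw}, ...]. A call has 1 to 12 rows; each row shifts and turns the commanded pose from where the row before left it, along the tool's axes as they then stand; what a row does not reach is not made up. A row lasts 1/10 s, in which the tool goes at most 50 mm and 8.59 degrees, less where a joint would pass 70% of its speed; a pose out of reach is approached as far as the arm can. A call with a gripper value outside its range is refused whole. The fingers move at their own pace and stop on an object; "force" is the grip in N (left out, the last holds). Time passes only in rows, so rows that do not move let the fingers close. It gives the time, the measured TCP pose, the force, the opening and the grip force at its end, in the units of the state.
- status.observe(): the state, without advancing time (a new reading comes with each control period).
- read_camera(name): name is "scene" or "top"; returns (picture, depth): 384x512x3 uint8, blue, green, red; 384x512 float32, m along the optical axis (not along the pixel's ray), 0 where there is no reading.
- camera_info(name): a dict with "intrinsics" (3x3 intrinsics, pixels), "k1" (the pictures are not rectified: a ray, as slopes to the right and down, at radius r is drawn at 1 + k1 r^2 times it, then the intrinsics apply), "pose" (4x4, takes a point from camera to world coordinates). Camera axes: x right, y up, looking along -z (the intrinsics and any distortion apply to the point x, -y, -z); pixel columns grow to the right and rows downward; lengths in m; the calibration is good to about 2 mm. A picture is of the moment at which its call begins. camera_info takes no time and is no camera call.
- manip.sign_off(): hands the job in; it is judged then, once.
The state is a dict: "time_s": time; "joint_pos": joint angles; "joint_velocities": joint speeds; "joint_efforts": joint torques, N m; "tool_pos": TCP position; "eef_rot": TCP orientation; "force": force on the tool from outside, world axes, zero at the start; "wrist_torque": the same for the moment, N m; "width": finger opening in m; "finger_force": force on a finger pad.
Only numpy, scipy, OpenCV 4.12 (cv2) and the standard library are available. Lean on these libraries where they do the work, as an engineer would, in place of code of your own. Each camera call takes 0.05 s, during which the arm holds its last target. There are 200 camera calls.

## Working session

There is one attempt and no reset: what is moved stays moved. The work goes in short steps, Python scripts to look and compute and a tool call to move; the robot and the scene stay as the last step left them, time stands still between calls to the robot, and variables do not carry over. Pictures are saved under pics/ and viewed, at most 10 in all, crops included, and the job is handed in when it is done.

Besides the shell and the picture viewer there is one more tool, called after "Request:" in YAML: its name, and indented under it one key for each argument. move_arm: Moves the arm, as the interface text tells. Its arguments: {"type":"object","properties":{"rows":{"type":"array","items":{"type":"object","properties":{"offset":{"type":"array","items":{"type":"number"}},"twist":{"type":"array","items":{"type":"number"}},"jaw":{"type":"number"}}}},"force":{"type":"number"}},"required":["rows"]}

```bash
ls; mkdir -p pics
cat > h.py <<'E'
import numpy as np, cv2
from cell import status, read_camera, camera_info, manip
def rays(name,uv):
    c=camera_info(name);K=np.array(c["intrinsics"]);k1=c["k1"];T=np.array(c["pose"])
    uv=np.atleast_2d(np.asarray(uv,float))
    s=cv2.undistortPoints(uv[:,None],K,np.array([k1,0,0,0.]))[:,0]
    d=np.c_[s[:,0],-s[:,1],-np.ones(len(s))]
    return T[:3,3],d@T[:3,:3].T
def plane(name,uv,z):
    o,d=rays(name,uv); return o+d*((z-o[2])/d[:,2])[:,None]
def pts(name,depth):
    h,w=depth.shape;u,v=np.meshgrid(np.arange(w),np.arange(h))
    o,d=rays(name,np.c_[u.ravel(),v.ravel()])
    return (o+d*depth.ravel()[:,None]).reshape(h,w,3)
E
python3 - <<'E'
from h import *
for n in ("scene","top"):
    p,d=read_camera(n); cv2.imwrite(f"pics/{n}0.png",p); np.savez(f"{n}0.npz",p=p,d=d)
    c=camera_info(n);print(n,c["k1"],np.round(c["intrinsics"],1).tolist(),np.round(c["pose"],3).tolist())
s=status.observe();print(s["tool_pos"],s["eef_rot"],s["width"],s["time_s"],manip.grasp_offset)
E
```

```text
pics
scene -0.08416050772118198 [[353.4, 0.0, 255.7], [0.0, 353.4, 192.0], [0.0, 0.0, 1.0]] [[0.586, -0.576, 0.57, 1.105], [0.811, 0.403, -0.425, -0.417], [0.015, 0.711, 0.703, 0.879], [0.0, 0.0, 0.0, 1.0]]
top 0.032574050277413974 [[371.8, 0.0, 253.2], [0.0, 371.8, 187.6], [0.0, 0.0, 1.0]] [[0.039, 0.974, -0.223, 0.261], [-0.999, 0.038, -0.008, 0.014], [0.001, 0.223, 0.975, 1.343], [0.0, 0.0, 0.0, 1.0]]
[ 0.13953587 -0.53131981  0.23030279] [ 9.91762765e-01  1.28083704e-01 -1.82491076e-04 -1.07243980e-03] 0.08520934157983248 0.1 0.0187
```

View pics/scene0.png

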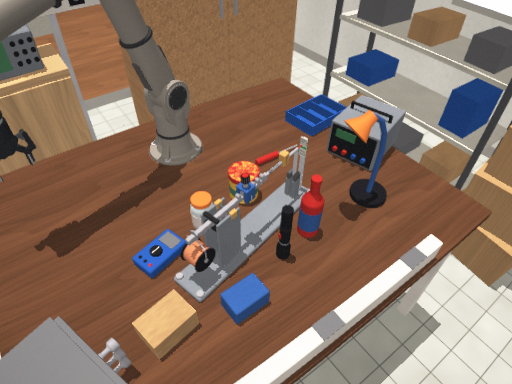

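View pics/top0.png

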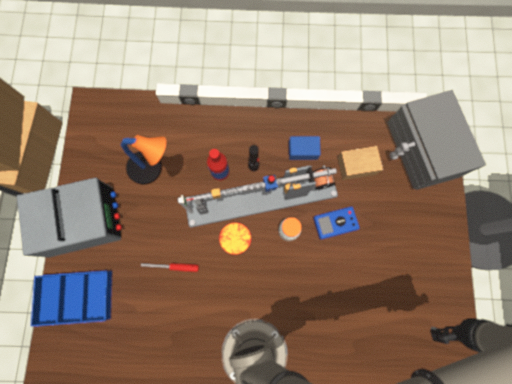

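Run:
```python
from h import *
f=np.load("top0.npz");p,d=f["p"],f["d"]
P=pts("top",d)
m=np.zeros(d.shape,bool);m[155:235,170:350]=True
hs=cv2.cvtColor(p,cv2.COLOR_BGR2HSV)
z=P[...,2]
g=m&(abs(z-0.018)<0.006)&(hs[...,1]<50)
xy=P[g][:,:2].astype(np.float32)
r=cv2.minAreaRect(xy);print("base",g.sum(),r)
# refined: side points
c=P[m&(z>0.19)&(z<0.30)]
# beam direction by base rect
b=cv2.boxPoints(r);e=[b[1]-b[0],b[2]-b[1]];e=max(e,key=np.linalg.norm);yb=e/np.linalg.norm(e)
if yb[1]<0:yb=-yb
xb=np.array([yb[1],-yb[0]])
o=np.array(r[0])-yb*0.105
print("yb",yb,"origin",o, "yaw",np.degrees(np.arctan2(-yb[0],yb[1])))
def loc(q): return np.c_[(q[...,:2]-o)@xb,(q[...,:2]-o)@yb,q[...,2]]
uu=np.argwhere(m&(z>0.17)&(z<0.3))
q=loc(P[uu[:,0],uu[:,1]])
for i in np.argsort(q[:,1]):
    if abs(q[i,0])<0.05: print(uu[i][::-1],np.round(q[i]*1000).astype(int),p[uu[i][0],uu[i][1]])
```

```text
base 2605 ((0.5671095848083496, 0.0043135881423950195), (0.18399585783481598, 0.547478437423706), 14.156416893005371)
yb [-0.24456978  0.9696317 ] origin [ 0.59278941 -0.09749773] yaw 14.15641
[335 169] [ -33 -134  199] [158 167 182]
[335 171] [ -39 -133  196] [182 187 196]
[335 170] [ -37 -132  201] [183 189 199]
[334 173] [ -42 -131  183] [119 127 141]
[335 172] [ -43 -131  198] [157 163 176]
[334 169] [ -33 -130  201] [179 181 194]
[334 170] [ -36 -129  199] [204 207 216]
[334 171] [ -39 -129  197] [197 202 208]
[333 173] [ -42 -128  186] [125 131 141]
[334 172] [ -43 -128  200] [173 178 184]
[333 171] [ -37 -127  195] [200 206 210]
[333 169] [ -33 -126  202] [177 183 195]
[333 170] [ -35 -126  200] [203 209 216]
[332 169] [ -31 -125  196] [162 165 180]
[333 172] [ -42 -124  202] [175 180 185]
[332 170] [ -35 -123  199] [196 199 208]
[332 173] [ -42 -123  190] [140 144 150]
[332 171] [ -37 -123  197] [202 205 212]
[332 172] [ -41 -122  199] [184 190 196]
[331 169] [ -31 -121  199] [143 148 158]
[331 170] [ -33 -121  197] [193 198 204]
[331 171] [ -38 -119  201] [202 209 210]
[331 
[... 28230 characters left out ...]
0] [205 216 222]
[183 204] [-44 360 195] [120 128 131]
[184 205] [-44 360 177] [114 124 122]
[180 198] [-32 361 231] [231 237 239]
[180 199] [-34 362 227] [241 246 248]
[180 200] [-37 362 227] [244 248 249]
[180 201] [-40 363 227] [242 245 247]
[182 204] [-44 363 196] [117 124 130]
[180 202] [-43 363 227] [203 211 219]
[179 198] [-31 364 231] [214 223 230]
[181 203] [-43 364 209] [144 150 159]
[183 205] [-43 364 174] [114 121 126]
[179 199] [-34 364 229] [238 243 243]
[179 200] [-37 365 228] [238 242 243]
[179 202] [-43 366 231] [184 194 204]
[179 201] [-40 366 227] [233 238 240]
[180 203] [-43 366 214] [137 145 155]
[181 204] [-43 366 196] [106 114 129]
[182 205] [-43 366 178] [102 112 128]
```

Run:
```python
import cv2
a=cv2.imread("pics/top0.png")[160:235,170:345];b=cv2.imread("pics/scene0.png")[130:300,170:340]
a=cv2.resize(a,None,fx=4.5,fy=4.5,interpolation=cv2.INTER_CUBIC);cv2.imwrite("pics/c1.png",a)
cv2.imwrite("pics/c2.png",cv2.resize(b,None,fx=3.5,fy=3.5,interpolation=cv2.INTER_CUBIC))
```

```text
(no output)
```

View pics/c1.png

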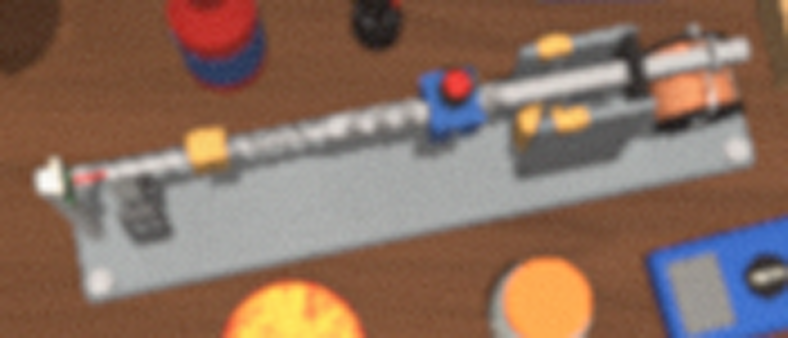

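View pics/c2.png

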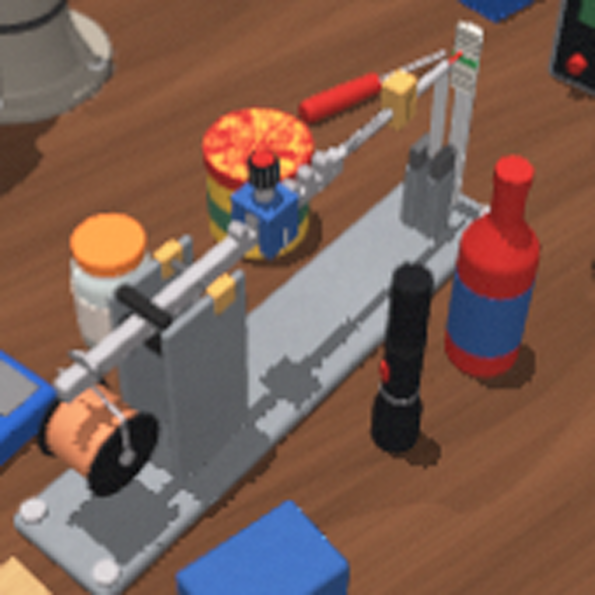

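```bash
cat >> h.py <<'E'
yb=np.array([-0.24457,0.96963]);xb=np.array([yb[1],-yb[0]])
o0=np.array([0.59279,-0.0975])-0.037*xb
def loc(q):
    q=np.atleast_2d(q); return np.c_[(q[:,:2]-o0)@xb,(q[:,:2]-o0)@yb,q[:,2]]
def world(l): return np.r_[o0+l[0]*xb+l[1]*yb,l[2]]
def tri(a,b):
    (o1,d1),(o2,d2)=rays("top",a),rays("scene",b);d1,d2=d1[0],d2[0]
    s=np.linalg.lstsq(np.c_[d1,-d2],o2-o1,rcond=None)[0]
    return (o1+s[0]*d1+o2+s[1]*d2)/2, np.linalg.norm(o1+s[0]*d1-o2-s[1]*d2)
def blob(p,roi,col):
    u0,u1,v0,v1=roi;h=cv2.cvtColor(p,cv2.COLOR_BGR2HSV)[v0:v1,u0:u1].astype(int)
    H,S,V=h[...,0],h[...,1],h[...,2]
    m={"red":((H<8)|(H>172))&(S>140)&(V>90),"brass":(H>12)&(H<26)&(S>110)&(V>110),"blue":(H>100)&(H<125)&(S>120)}[col]
    v,u=np.nonzero(m);return np.array([u.mean()+u0,v.mean()+v0]),len(u)
E
python3 - <<'E'
from h import *
t=np.load("top0.npz");s=np.load("scene0.npz")
a,n=blob(t["p"],(262,280,172,190),"red");b,k=blob(s["p"],(238,252,168,182),"red");q=tri(a,b);print("cap",a,n,b,k,q,loc(q[0]))
a,n=blob(t["p"],(206,226,184,202),"brass");b,k=blob(s["p"],(275,295,145,168),"brass");q=tri(a,b);print("fine",a,n,b,k,q,loc(q[0]))
# tin, jar, bottle, torch in beam frame
for nm,uv,z in (("tin",(236,238),.105),("jar",(291,229),.12),("bottle",(216,156),.225),("torch",(254,150),.2),("lampshade",(150,148),.35)):
    print(nm,np.round(loc(plane("top",[uv],z)),3))
print(loc(t["d"][0:1,0:3]*0+0) if 0 else "", "base(robot) loc",loc([0,0,0]))
P=pts("top",t["d"]);hi=P[100:240,120:350].reshape(-1,3);L=loc(hi);k=(L[:,1]>-.2)&(L[:,1]<.4)&(abs(L[:,0])<.15)&(L[:,2]>.1)
for x in range(-15,15,3):
  w=k&(L[:,0]*100>x)&(L[:,0]*100<x+3);print(x,[int(1000*L[w&(L[:,1]*100>y)&(L[:,1]*100<y+5)][:,2].max(initial=0)) for y in range(-20,40,5)])
E
```

```text
cap [271.09090909 178.21212121] 33 [244.27586207 173.2183908 ] 87 (array([ 0.53665063, -0.03025055,  0.26857549]), np.float64(0.0016168292013317013)) [[-0.00098733  0.07893708  0.26857549]]
fine [215.37931034 192.01149425] 87 [283.90441176 157.83088235] 136 (array([0.49880804, 0.1385407 , 0.21656637]), np.float64(0.002550333175014967)) [[0.00360063 0.25185732 0.21656637]]
tin [[-0.137  0.221  0.105]]
jar [[-0.147  0.038  0.12 ]]
bottle [[0.116 0.229 0.225]]
torch [[0.119 0.106 0.2  ]]
lampshade [[0.135 0.401 0.35 ]]
 base(robot) loc [[-0.51394151  0.23951758  0.        ]]
-15 [0, 0, 0, 0, 127, 125, 0, 111, 110, 109, 0, 0]
-12 [0, 0, 0, 0, 124, 122, 0, 109, 111, 109, 0, 0]
-9 [0, 0, 0, 0, 0, 0, 0, 0, 107, 0, 0, 0]
-6 [0, 168, 201, 212, 211, 0, 0, 0, 0, 0, 0, 0]
-3 [0, 209, 220, 220, 217, 272, 220, 221, 238, 240, 216, 236]
0 [0, 215, 219, 219, 216, 270, 221, 219, 238, 237, 219, 236]
3 [0, 168, 0, 210, 212, 0, 0, 0, 0, 0, 0, 0]
6 [0, 0, 0, 0, 0, 0, 0, 0, 0, 0, 0, 0]
9 [0, 0, 0, 0, 0, 201, 202, 0, 229, 157, 0, 338]
12 [0, 0, 0, 0, 0, 201, 203, 123, 229, 161, 0, 346]
```

```bash
cat >> h.py <<'E'
from scipy.spatial.transform import Rotation as R
def go(l,yaw=0):
    """cm in tool axes to bring TCP to local (x,y,z); twist to aim tool y at -yb turned by yaw deg about world z"""
    s=status.observe();T=R.from_quat(s["eef_rot"]);w=world(l)
    yt=R.from_euler("z",yaw,degrees=True).apply(np.r_[-yb,0]);zt=np.array([0,0,-1.]);xt=np.cross(yt,zt)
    G=R.from_matrix(np.c_[xt,yt,zt])
    print("t",round(s["time_s"],2),"loc",np.round(loc(s["tool_pos"])[0]*1000,1),"off cm",np.round(T.inv().apply(w-s["tool_pos"])*100,2),"twist",np.round((T.inv()*G).as_rotvec(degrees=True),2),"J",np.round(s["joint_pos"],2),"w",round(s["width"],4),"F",np.round(s["force"],1),"ff",s["finger_force"])
E
python3 -c "
from h import *
go((0,.079,.33))"
```

```text
t 0.1 loc [-508.6 -309.8  230.3] off cm [ 51.24 -38.4   -9.89] twist [-0.12  0.01  0.56] J [ 1.27  0.31  0.01  1.51 -0.    1.32 -0.03] w 0.0852 F [ 0.3  0.2 -0.1] ff 0.0
```

Request:
move_arm:
  rows:
    - {"offset":[0,0,-5],"twist":[0,0,0.5],"jaw":6}
    - {"offset":[0,0,-5],"twist":[0,0,0],"jaw":6}
    - {"offset":[3,-2.25,0],"twist":[0,0,0],"jaw":6}
    - {"offset":[3,-2.25,0],"twist":[0,0,0],"jaw":6}
    - {"offset":[3,-2.25,0],"twist":[0,0,0],"jaw":6}
    - {"offset":[3,-2.25,0],"twist":[0,0,0],"jaw":6}
    - {"offset":[3,-2.25,0],"twist":[0,0,0],"jaw":6}
    - {"offset":[3,-2.25,0],"twist":[0,0,0],"jaw":6}
    - {"offset":[3,-2.25,0],"twist":[0,0,0],"jaw":6}
    - {"offset":[3,-2.25,0],"twist":[0,0,0],"jaw":6}
    - {"offset":[3,-2.25,0],"twist":[0,0,0],"jaw":6}
    - {"offset":[3,-2.25,0],"twist":[0,0,0],"jaw":6}

```text
time_s: 1.3
tool_pos: [0.3757, -0.2388, 0.3309]
eef_rot: [0.992, 0.124, -0.0, -0.0]
force: [0.6, -1.1, -0.5]
width: 0.06
finger_force: 0.0
```

Request:
move_arm:
  rows:
    - {"offset":[3,-2.25,0],"twist":[0,0,0],"jaw":6}
    - {"offset":[3,-2.25,0],"twist":[0,0,0],"jaw":6}
    - {"offset":[3,-2.25,0],"twist":[0,0,0],"jaw":6}
    - {"offset":[3,-2.25,0],"twist":[0,0,0],"jaw":6}
    - {"offset":[3,-2.25,0],"twist":[0,0,0],"jaw":6}
    - {"offset":[3,-2.25,0],"twist":[0,0,0],"jaw":6}
    - {"offset":[3,-2.25,0],"twist":[0,0,0],"jaw":6}
    - {"offset":[0,0,0],"twist":[0,0,0],"jaw":6}
    - {"offset":[0,0,0],"twist":[0,0,0],"jaw":6}

```text
time_s: 2.2
tool_pos: [0.54, -0.0351, 0.3304]
eef_rot: [0.992, 0.125, -0.001, -0.0]
force: [-0.3, -0.4, 0.5]
width: 0.0601
finger_force: 0.0
```

```bash
python3 -c "
from h import *
go((0,.079,.236))
p,d=read_camera('scene');cv2.imwrite('pics/s1.png',cv2.resize(p[90:250,160:340],None,fx=3.5,fy=3.5,interpolation=cv2.INTER_CUBIC))
"
```

```text
t 2.2 loc [  1.1  73.4 330.4] off cm [-0.09 -0.55  9.44] twist [-0.04  0.11  0.2 ] J [ 0.4   0.3  -0.5   1.32  0.14  1.56 -1.4 ] w 0.0601 F [-0.3 -0.4  0.5] ff 0.0
```

View pics/s1.png

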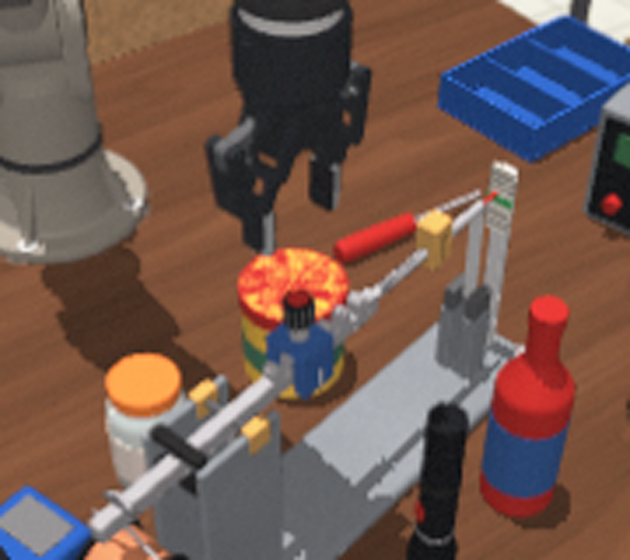

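Request:
move_arm:
  rows:
    - {"offset":[-0.1,-0.55,0],"twist":[0,0,0],"jaw":5.5}
    - {"offset":[0,0,3],"twist":[0,0,0],"jaw":5.5}
    - {"offset":[0,0,3],"twist":[0,0,0],"jaw":5.5}
    - {"offset":[0,0,1.7],"twist":[0,0,0],"jaw":5.5}
    - {"offset":[0,0,1.7],"twist":[0,0,0],"jaw":5.5}
    - {"offset":[0,0,0],"twist":[0,0,0],"jaw":5.5}
    - {"offset":[0,0,0],"twist":[0,0,0],"jaw":5.5}

```text
time_s: 2.95
tool_pos: [0.5375, -0.0317, 0.2378]
eef_rot: [0.992, 0.123, 0.0, 0.0]
force: [0.1, 0.8, 0.4]
width: 0.0552
finger_force: 0.0
```

Request:
move_arm:
  rows:
    - {"offset":[0,0,0],"twist":[0,0,0],"jaw":3}
    - {"offset":[0,0,0],"twist":[0,0,0],"jaw":2}
    - {"offset":[0,0,0],"twist":[0,0,0],"jaw":1.5}
    - {"offset":[0,0,0],"twist":[0,0,0],"jaw":1.5}
    - {"offset":[0,0,0],"twist":[0,0,0],"jaw":1.5}
    - {"offset":[0,0,0],"twist":[0,0,0],"jaw":1.5}
  force: 40

```text
time_s: 3.55
tool_pos: [0.5384, -0.0306, 0.2378]
eef_rot: [0.992, 0.124, 0.001, 0.0]
force: [-0.2, 0.4, 1.1]
width: 0.0226
finger_force: 39.5
```

```bash
python3 -c "
from h import *
go((0,.079,.236))
"
```

```text
t 3.55 loc [  0.6  78.1 237.8] off cm [-0.06 -0.09  0.18] twist [ 0.02 -0.08  0.08] J [ 0.4   0.32 -0.5   1.52  0.16  1.34 -1.43] w 0.0226 F [-0.2  0.4  1.1] ff 39.54577445983887
```

Request:
move_arm:
  rows:
    - {"offset":[0,0,-0.5],"twist":[0,0,0],"jaw":1.5}
    - {"offset":[0,0,-0.5],"twist":[0,0,0],"jaw":1.5}
    - {"offset":[0,0,-0.4],"twist":[0,0,0],"jaw":1.5}
    - {"offset":[0,0,-0.3],"twist":[0,0,0],"jaw":1.5}
    - {"offset":[0,0,0],"twist":[0,0,0],"jaw":1.5}
    - {"offset":[0,0,0],"twist":[0,0,0],"jaw":1.5}

```text
time_s: 4.15
tool_pos: [0.5381, -0.0306, 0.2538]
eef_rot: [0.992, 0.124, 0.0, -0.0]
force: [6.1, 0.8, -8.2]
width: 0.023
finger_force: 39.8
```

```bash
python3 -c "
from h import *
go((0,.079,.256))
for i in range(3): print(status.observe()['force'])
t,_=read_camera('top');s,_=read_camera('scene')
b,k=blob(s,(225,262,155,215),'blue');print(b,k)
cv2.imwrite('pics/s2.png',cv2.resize(s[90:250,190:310],None,fx=4,fy=3.6,interpolation=cv2.INTER_CUBIC))
"
```

```text
t 4.15 loc [  0.4  78.3 253.8] off cm [-0.04 -0.07 -0.22] twist [-0.03 -0.02  0.07] J [ 0.4   0.32 -0.5   1.49  0.15  1.38 -1.43] w 0.023 F [ 6.1  0.8 -8.2] ff 39.829482436180115
[ 6.14546285  0.83276699 -8.19343859]
[ 6.14546285  0.83276699 -8.19343859]
[ 6.14546285  0.83276699 -8.19343859]
[246.50243902 191.44390244] 205
```

View pics/s2.png

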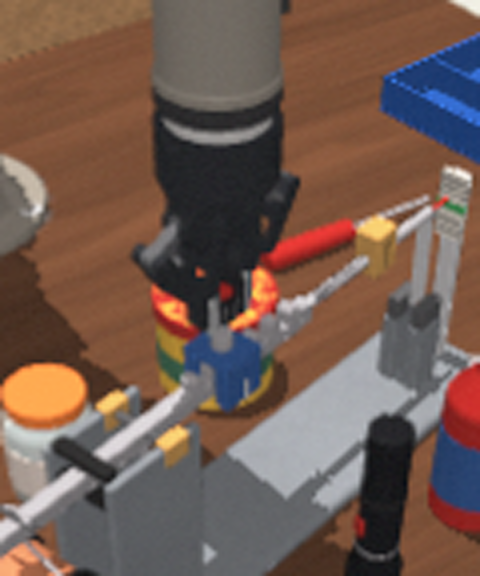

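Request:
move_arm:
  rows:
    - {"offset":[0,0,-0.2],"twist":[0,0,0],"jaw":1.5}
    - {"offset":[0,0,0],"twist":[0,0,0],"jaw":1.5}
    - {"offset":[0,0,0],"twist":[0,0,0],"jaw":1.5}

```text
time_s: 4.55
tool_pos: [0.5381, -0.0305, 0.2557]
eef_rot: [0.992, 0.124, 0.0, -0.0]
force: [5.8, 1.0, -7.4]
width: 0.0228
finger_force: 39.8
```

Request:
move_arm:
  rows:
    - {"offset":[0,-0.3,-0.01],"twist":[0,0,0],"jaw":1.5}
    - {"offset":[0,-0.3,-0.01],"twist":[0,0,0],"jaw":1.5}
    - {"offset":[0,0,0],"twist":[0,0,0],"jaw":1.5}

```text
time_s: 4.85
tool_pos: [0.5365, -0.024, 0.2559]
eef_rot: [0.992, 0.124, 0.0, -0.001]
force: [5.3, 1.9, -7.5]
width: 0.0228
finger_force: 39.9
```

```bash
python3 -c "
from h import *
go((0,.099,.256))
s,_=read_camera('scene')
b,k=blob(s,(225,262,155,215),'blue');print(b,k)
"
```

```text
t 4.85 loc [  0.3  85.  255.9] off cm [-0.03 -1.4  -0.01] twist [-0.08 -0.01  0.12] J [ 0.39  0.31 -0.5   1.49  0.15  1.38 -1.44] w 0.0228 F [ 5.3  1.9 -7.5] ff 39.851680397987366
[248.45641026 189.80512821] 195
```

Request:
move_arm:
  rows:
    - {"offset":[0,-0.4,-0.01],"twist":[0,0,0],"jaw":1.5}
    - {"offset":[0,-0.4,-0.01],"twist":[0,0,0],"jaw":1.5}
    - {"offset":[0,-0.4,-0.02],"twist":[0,0,0],"jaw":1.5}
    - {"offset":[0,-0.15,0],"twist":[0,0,0],"jaw":1.5}
    - {"offset":[0,0,0],"twist":[0,0,0],"jaw":1.5}
    - {"offset":[0,0,0],"twist":[0,0,0],"jaw":1.5}

```text
time_s: 5.5
tool_pos: [0.5332, -0.0112, 0.2563]
eef_rot: [0.992, 0.124, 0.0, -0.001]
force: [5.0, 1.7, -7.5]
width: 0.0227
finger_force: 39.9
```

```bash
python3 -c "
from h import *
go((0,.0985,.238))
s,_=read_camera('scene')
b,k=blob(s,(225,270,155,215),'blue');print(b,k)
"
```

```text
t 5.5 loc [  0.4  98.3 256.3] off cm [-0.04 -0.02  1.83] twist [-0.07 -0.02  0.1 ] J [ 0.38  0.31 -0.51  1.5   0.15  1.38 -1.46] w 0.0227 F [ 5.   1.7 -7.5] ff 39.851460456848145
[251.64141414 187.42424242] 198
```

Request:
move_arm:
  rows:
    - {"offset":[0,0,0.5],"twist":[0,0,0],"jaw":1.5}
    - {"offset":[0,0,0.5],"twist":[0,0,0],"jaw":1.5}
    - {"offset":[0,0,0.4],"twist":[0,0,0],"jaw":1.5}
    - {"offset":[0,0,0.3],"twist":[0,0,0],"jaw":1.5}
    - {"offset":[0,0,0],"twist":[0,0,0],"jaw":1.5}
    - {"offset":[0,0,0],"twist":[0,0,0],"jaw":1.5}

```text
time_s: 6.15
tool_pos: [0.5334, -0.0117, 0.2402]
eef_rot: [0.992, 0.124, 0.001, -0.0]
force: [5.0, 1.9, -4.6]
width: 0.0228
finger_force: 40.2
```

```bash
python3 -c "
from h import *
go((0,.0985,.238))
"
```

```text
t 6.15 loc [  0.4  97.7 240.2] off cm [-0.04 -0.08  0.22] twist [-0.   -0.06  0.07] J [ 0.38  0.31 -0.51  1.53  0.15  1.34 -1.47] w 0.0228 F [ 5.   1.9 -4.6] ff 40.23827791213989
```

Request:
move_arm:
  rows:
    - {"offset":[0,0,0.1],"twist":[0,0,0],"jaw":1.5}
    - {"offset":[0,0,0],"twist":[0,0,0],"jaw":5}
    - {"offset":[0,0,0],"twist":[0,0,0],"jaw":5}
    - {"offset":[0,0,0],"twist":[0,0,0],"jaw":5.5}
    - {"offset":[0,0,0],"twist":[0,0,0],"jaw":5.5}
    - {"offset":[0,0,-2],"twist":[0,0,0],"jaw":5.5}
    - {"offset":[0,0,-3],"twist":[0,0,0],"jaw":5.5}
    - {"offset":[0,0,-4],"twist":[0,0,0],"jaw":5.5}
    - {"offset":[0,-4,-1],"twist":[0,0,8.5],"jaw":5.5}
    - {"offset":[0.6,-4,0],"twist":[0,0,8.5],"jaw":5.5}

```text
time_s: 7.15
tool_pos: [0.5257, 0.0655, 0.3421]
eef_rot: [1.0, -0.027, 0.003, 0.0]
force: [0.3, 0.3, -1.0]
width: 0.0548
finger_force: 0.0
```

Request:
move_arm:
  rows:
    - {"offset":[0,0,0],"twist":[0,0,8.5],"jaw":5.5}
    - {"offset":[0,0,0],"twist":[0,0,8.5],"jaw":5.5}
    - {"offset":[0,0,0],"twist":[0,0,8.5],"jaw":5.5}
    - {"offset":[0,0,0],"twist":[0,0,8.5],"jaw":5.5}
    - {"offset":[0,0,0],"twist":[0,0,8.5],"jaw":5.5}
    - {"offset":[0,0,0],"twist":[0,0,8.5],"jaw":5.5}
    - {"offset":[0,0,0],"twist":[0,0,0],"jaw":5.5}
    - {"offset":[0,0,0],"twist":[0,0,0],"jaw":5.5}

```text
time_s: 7.95
tool_pos: [0.525, 0.0658, 0.3389]
eef_rot: [0.894, -0.449, -0.0, 0.0]
force: [-0.2, 0.1, -0.4]
width: 0.0548
finger_force: 0.0
```

```bash
python3 -c "
from h import *
go((0,.25,.32),-90)
t,_=read_camera('top');s,_=read_camera('scene')
for nm,ra,rb,c in (('cap',(255,280,165,195),(235,265,150,195),'red'),('fine',(206,226,184,202),(275,295,145,168),'brass'),('needle',(180,198,192,206),(290,305,140,160),'red')):
  try:
    a,n=blob(t,ra,c)
  except Exception: a=None
  b,k=blob(s,rb,c);print(nm,a,b,k, loc(tri(a,b)[0]) if a is not None and np.isfinite(a).all() else '')
cv2.imwrite('pics/s3.png',cv2.resize(s[90:250,190:350],None,fx=3.7,fy=3.7,interpolation=cv2.INTER_CUBIC))
"
```

```text
t 7.95 loc [ 11.2 174.9 338.9] off cm [-7.37 -1.84  1.89] twist [ 2.000e-02 -1.000e-02  2.253e+01] J [ 0.13  0.26 -0.38  1.34  0.1   1.56 -2.74] w 0.0548 F [-0.2  0.1 -0.4] ff 0.0
cap [265.42857143 179.71428571] [247.97213622 169.48297214] 323 [[-0.00255131  0.09615994  0.26931348]]
fine [215.54878049 193.34146341] [283.42975207 160.55371901] 121 [[0.00210398 0.25281781 0.20468576]]
needle [192. 200.] [298.6 151.8] 5 [[0.00134369 0.3317104  0.19037015]]
```

View pics/s3.png

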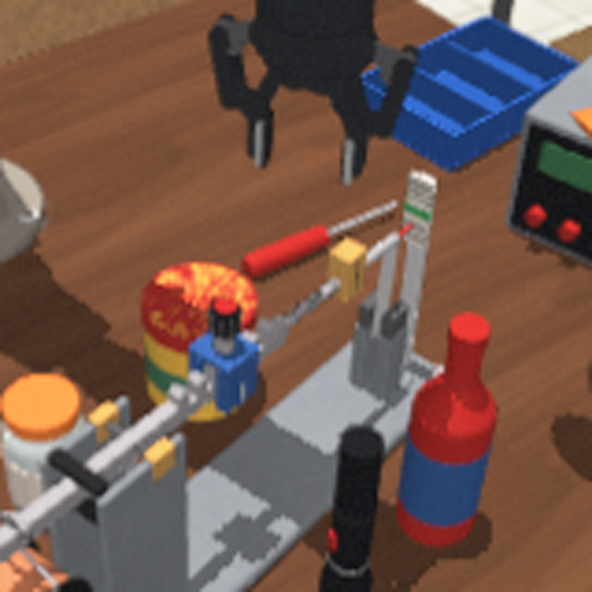

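Request:
move_arm:
  rows:
    - {"offset":[0,0,0],"twist":[0,0,-8.5],"jaw":5.5}
    - {"offset":[0,0,0],"twist":[0,0,-8.5],"jaw":5.5}
    - {"offset":[0,0,0],"twist":[0,0,-8.5],"jaw":5.5}
    - {"offset":[0,0,0],"twist":[0,0,-8.5],"jaw":5.5}
    - {"offset":[0,0,0],"twist":[0,0,-8.5],"jaw":5.5}
    - {"offset":[0,0,0],"twist":[0,0,-8.5],"jaw":5.5}
    - {"offset":[0,0,0],"twist":[0,0,-8.5],"jaw":5.5}
    - {"offset":[0,0,0],"twist":[0,0,-8.5],"jaw":5.5}
    - {"offset":[0,0,0],"twist":[0,0,-8.5],"jaw":5.5}
    - {"offset":[0,0,0],"twist":[0,0,-8.5],"jaw":5.5}
    - {"offset":[0,0,0],"twist":[0,0,-8.5],"jaw":5.5}
    - {"offset":[0,0,0],"twist":[0,0,-8.5],"jaw":5.5}

```text
time_s: 9.25
tool_pos: [0.5251, 0.0657, 0.3389]
eef_rot: [0.91, 0.414, -0.0, 0.0]
force: [0.4, 0.1, 1.1]
width: 0.055
finger_force: 0.0
```

Request:
move_arm:
  rows:
    - {"offset":[0,0,0],"twist":[0,0,-8.5],"jaw":5.5}
    - {"offset":[0,0,0],"twist":[0,0,-8.5],"jaw":5.5}
    - {"offset":[0,0,0],"twist":[0,0,-8.5],"jaw":5.5}
    - {"offset":[0,0,0],"twist":[0,0,-8.5],"jaw":5.5}
    - {"offset":[0,0,0],"twist":[0,0,-8.5],"jaw":5.5}
    - {"offset":[0,0,0],"twist":[0,0,-8.5],"jaw":5.5}
    - {"offset":[0,0,0],"twist":[0,0,-4.5],"jaw":5.5}
    - {"offset":[0,0,0],"twist":[0,0,0],"jaw":5.5}
    - {"offset":[0,0,0],"twist":[0,0,0],"jaw":5.5}

```text
time_s: 10.15
tool_pos: [0.5252, 0.0657, 0.3389]
eef_rot: [0.616, 0.788, -0.0, -0.0]
force: [0.4, -0.6, 0.1]
width: 0.0551
finger_force: 0.0
```

```bash
python3 -c "
from h import *
go((0,.252,.28),90)
"
```

```text
t 10.15 loc [ 11.4 174.7 338.9] off cm [ 7.72 -1.17  5.89] twist [-0.   -0.   -0.21] J [ 0.43  0.33 -0.81  1.33  0.24  1.59 -0.11] w 0.0551 F [ 0.4 -0.6  0.1] ff 0.0
```

Request:
move_arm:
  rows:
    - {"offset":[2.6,-0.4,0],"twist":[0,0,-0.2],"jaw":5.5}
    - {"offset":[2.6,-0.4,1],"twist":[0,0,0],"jaw":5.5}
    - {"offset":[2.5,-0.4,2],"twist":[0,0,0],"jaw":5.5}
    - {"offset":[0,0,2.9],"twist":[0,0,0],"jaw":5.5}
    - {"offset":[0,0,0],"twist":[0,0,0],"jaw":5.5}
    - {"offset":[0,0,0],"twist":[0,0,0],"jaw":5.5}

```text
time_s: 10.75
tool_pos: [0.495, 0.1367, 0.2801]
eef_rot: [0.615, 0.789, -0.0, 0.0]
force: [-0.0, 0.4, -0.0]
width: 0.055
finger_force: 0.0
```

```bash
python3 -c "
from h import *
go((0,.252,.188),90)
s,_=read_camera('scene')
cv2.imwrite('pics/s4.png',cv2.resize(s[70:230,210:350],None,fx=3.7,fy=3.7,interpolation=cv2.INTER_CUBIC))
"
```

```text
t 10.75 loc [ -0.5 251.  280.1] off cm [0.11 0.06 9.21] twist [-0.03  0.04 -0.04] J [ 0.34  0.31 -0.84  1.49  0.23  1.44 -0.26] w 0.055 F [-0.   0.4 -0. ] ff 0.0
```

View pics/s4.png

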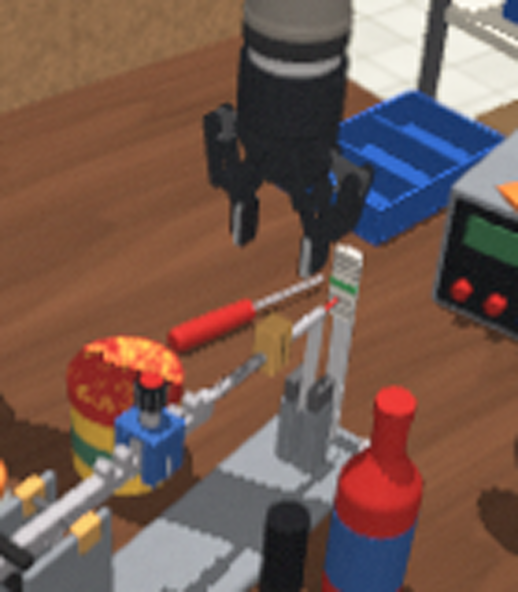

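Request:
move_arm:
  rows:
    - {"offset":[0.1,0.05,3],"twist":[0,0,0],"jaw":5}
    - {"offset":[0,0,3],"twist":[0,0,0],"jaw":5}
    - {"offset":[0,0,2],"twist":[0,0,0],"jaw":5}
    - {"offset":[0,0,1.2],"twist":[0,0,0],"jaw":5}
    - {"offset":[0,0,0],"twist":[0,0,0],"jaw":5}
    - {"offset":[0,0,0],"twist":[0,0,0],"jaw":3.5}
    - {"offset":[0,0,0],"twist":[0,0,0],"jaw":2.5}
    - {"offset":[0,0,0],"twist":[0,0,0],"jaw":1.5}
    - {"offset":[0,0,0],"twist":[0,0,0],"jaw":1.5}
    - {"offset":[0,0,0],"twist":[0,0,0],"jaw":1.5}
  force: 20

```text
time_s: 11.8
tool_pos: [0.4965, 0.1392, 0.1895]
eef_rot: [0.614, 0.789, 0.002, 0.001]
force: [1.0, 1.4, 5.9]
width: 0.0217
finger_force: 23.8
```

Gripped (22 mm). Slide 40 mm inwards, following the beam's slope.

Request:
move_arm:
  rows:
    - {"offset":[-0.8,0,-0.03],"twist":[0,0,0],"jaw":1.5}
    - {"offset":[-0.8,0,-0.03],"twist":[0,0,0],"jaw":1.5}
    - {"offset":[-0.8,0,-0.03],"twist":[0,0,0],"jaw":1.5}
    - {"offset":[-0.8,0,-0.03],"twist":[0,0,0],"jaw":1.5}
    - {"offset":[-0.8,0,-0.03],"twist":[0,0,0],"jaw":1.5}
    - {"offset":[0,0,0],"twist":[0,0,0],"jaw":1.5}
    - {"offset":[0,0,0],"twist":[0,0,0],"jaw":1.5}

```text
time_s: 12.5
tool_pos: [0.5065, 0.0991, 0.191]
eef_rot: [0.615, 0.789, 0.001, 0.002]
force: [1.2, -0.4, 6.6]
width: 0.0216
finger_force: 24.1
```

Request:
move_arm:
  rows:
    - {"offset":[0,0,0],"twist":[0,0,0],"jaw":3}
    - {"offset":[0,0,0],"twist":[0,0,0],"jaw":5}
    - {"offset":[0,0,0],"twist":[0,0,0],"jaw":5}
    - {"offset":[0,0,0],"twist":[0,0,0],"jaw":5}
    - {"offset":[0,0,-3],"twist":[0,0,0],"jaw":5}
    - {"offset":[0,0,-4],"twist":[0,0,0],"jaw":5}
    - {"offset":[0,0,-4],"twist":[0,0,0],"jaw":5}
    - {"offset":[0,0,0],"twist":[0,0,0],"jaw":5}
    - {"offset":[0,0,0],"twist":[0,0,0],"jaw":5}
    - {"offset":[0,0,0],"twist":[0,0,0],"jaw":5}
    - {"offset":[0,0,0],"twist":[0,0,0],"jaw":5}
    - {"offset":[0,0,0],"twist":[0,0,0],"jaw":5}

```text
time_s: 13.7
tool_pos: [0.5042, 0.0995, 0.2981]
eef_rot: [0.614, 0.789, -0.001, -0.001]
force: [0.4, -0.2, -0.3]
width: 0.0501
finger_force: 0.0
```

Request:
move_arm:
  rows:
    - {"offset":[0,0,0],"twist":[0,0,0],"jaw":5}
    - {"offset":[0,0,0],"twist":[0,0,0],"jaw":5}
    - {"offset":[0,0,0],"twist":[0,0,0],"jaw":5}
    - {"offset":[0,0,0],"twist":[0,0,0],"jaw":5}
    - {"offset":[0,0,0],"twist":[0,0,0],"jaw":5}
    - {"offset":[0,0,0],"twist":[0,0,0],"jaw":5}
    - {"offset":[0,0,0],"twist":[0,0,0],"jaw":5}
    - {"offset":[0,0,0],"twist":[0,0,0],"jaw":5}
    - {"offset":[0,0,0],"twist":[0,0,0],"jaw":5}
    - {"offset":[0,0,0],"twist":[0,0,0],"jaw":5}
    - {"offset":[0,0,0],"twist":[0,0,0],"jaw":5}
    - {"offset":[0,0,0],"twist":[0,0,0],"jaw":5}

```text
time_s: 14.9
tool_pos: [0.5048, 0.0999, 0.2994]
eef_rot: [0.614, 0.789, 0.0, 0.0]
force: [0.8, 0.2, -0.3]
width: 0.0502
finger_force: 0.0
```

```bash
python3 -c "
from h import *
go((0,.212,.30),90)
s,_=read_camera('scene')
h=cv2.cvtColor(s,cv2.COLOR_BGR2HSV)
for nm,im in (('start',np.load('scene0.npz')['p']),('now',s)):
  h=cv2.cvtColor(im,cv2.COLOR_BGR2HSV)[138:165,285:312].astype(int)
  for c,m in (('red',((h[...,0]<10)|(h[...,0]>170))&(h[...,1]>110)),('green',(h[...,0]>45)&(h[...,0]<90)&(h[...,1]>80))):
    v,u=np.nonzero(m);print(nm,c,sorted(zip((u+285).tolist(),(v+138).tolist()))[-14:])
cv2.imwrite('pics/s5.png',cv2.resize(s[130:190,240:320],None,fx=8,fy=8,interpolation=cv2.INTER_CUBIC))
"
```

```text
t 14.9 loc [ -0.  212.9 299.4] off cm [-0.09  0.   -0.06] twist [0.   0.   0.06] J [ 0.4   0.3  -0.83  1.45  0.22  1.48 -0.18] w 0.0502 F [ 0.8  0.2 -0.3] ff 0.0
start red [(298, 146), (298, 147), (299, 146), (299, 147), (300, 145), (300, 146), (301, 145)]
start green [(302, 146), (302, 147), (303, 147), (304, 147), (304, 148), (305, 148)]
now red [(291, 139), (295, 148), (298, 149), (298, 150), (298, 151), (299, 149), (299, 150), (300, 149), (301, 148), (301, 149)]
now green [(299, 145), (300, 145), (300, 146), (301, 146), (302, 146), (302, 147), (303, 147), (304, 147), (304, 148), (305, 148)]
```

View pics/s5.png

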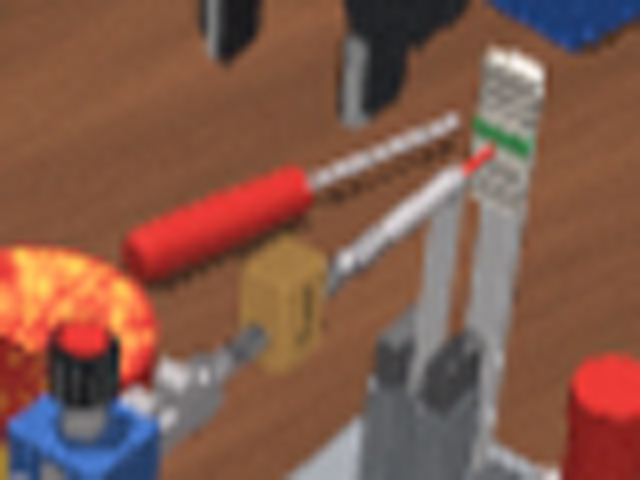

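```bash
cat > n.py <<'E'
from h import *
def proj(l):
    c=camera_info("scene");T=np.linalg.inv(np.array(c["pose"]));q=T[:3,:3]@world(l)+T[:3,3]
    x,y=q[0]/-q[2],-q[1]/-q[2];f=1+c["k1"]*(x*x+y*y);K=np.array(c["intrinsics"]);return K[0,0]*x*f+K[0,2],K[1,1]*y*f+K[1,2]
def cen(im,u0=297,u1=302):
    r=im[140:160,u0:u1].astype(float);w=np.clip(r[...,2]-np.maximum(r[...,0],r[...,1])-40,0,None)
    v,u=np.mgrid[140:160,u0:u1];return (w*u).sum()/w.sum(),(w*v).sum()/w.sum(),w.sum()
if __name__=="__main__":
    a=cv2.imread("pics/scene0.png")
    c=cv2.resize(cv2.imread("pics/s3.png"),(160,160),interpolation=cv2.INTER_AREA);b=a.copy();b[90:250,190:350]=c
    n,_=read_camera("scene")
    for x in (a,b,n): print(np.round(cen(x),2))
    for t in (.035,0,-.035): print(t,np.round(proj((0,.347,.2+.347*t)),1),np.round(proj((0,.335,.2+.335*t)),1))
    print("band",proj((0,.352,.2)))
    go((0,.212,.3),90)
E
python3 n.py
```

```text
[299.38 145.87 673.  ]
[298.59 150.77 605.  ]
[298.93 149.12 693.  ]
0.035 [301.4 143.9] [299.2 145.8]
0 [301. 147.] [298.8 148.8]
-0.035 [300.6 150.1] [298.5 151.7]
band (np.float64(301.8982750298141), np.float64(146.30486690271604))
t 15.0 loc [ -0.  212.9 299.4] off cm [-0.09  0.   -0.06] twist [-0.    0.    0.05] J [ 0.4   0.3  -0.83  1.45  0.22  1.48 -0.18] w 0.0498 F [-0.5 -0.9  0.6] ff 0.0
```

Request:
move_arm:
  rows:
    - {"offset":[0,0,4],"twist":[0,0,0],"jaw":5}
    - {"offset":[0,0,3.5],"twist":[0,0,0],"jaw":5}
    - {"offset":[0,0,2],"twist":[0,0,0],"jaw":5}
    - {"offset":[0,0,1.2],"twist":[0,0,0],"jaw":5}
    - {"offset":[0,0,0],"twist":[0,0,0],"jaw":3.5}
    - {"offset":[0,0,0],"twist":[0,0,0],"jaw":2.5}
    - {"offset":[0,0,0],"twist":[0,0,0],"jaw":1.5}
    - {"offset":[0,0,0],"twist":[0,0,0],"jaw":1.5}
    - {"offset":[0,0,0],"twist":[0,0,0],"jaw":1.5}
  force: 20

```text
time_s: 15.9
tool_pos: [0.5061, 0.1004, 0.1936]
eef_rot: [0.614, 0.789, 0.002, 0.001]
force: [2.5, 1.3, 0.0]
width: 0.0219
finger_force: 24.6
```

Request:
move_arm:
  rows:
    - {"offset":[-0.3,0,0],"twist":[0,0,0],"jaw":1.5}
    - {"offset":[-0.3,0,0],"twist":[0,0,0],"jaw":1.5}
    - {"offset":[0,0,0],"twist":[0,0,0],"jaw":1.5}
    - {"offset":[0,0,0],"twist":[0,0,0],"jaw":1.5}

```text
time_s: 16.3
tool_pos: [0.5078, 0.0935, 0.1929]
eef_rot: [0.615, 0.789, 0.001, 0.001]
force: [3.7, 0.6, 0.6]
width: 0.0218
finger_force: 24.6
```

Request:
move_arm:
  rows:
    - {"offset":[0,0,0],"twist":[0,0,0],"jaw":3}
    - {"offset":[0,0,0],"twist":[0,0,0],"jaw":5}
    - {"offset":[0,0,0],"twist":[0,0,0],"jaw":5}
    - {"offset":[0,0,0],"twist":[0,0,0],"jaw":5}
    - {"offset":[0,0,-3],"twist":[0,0,0],"jaw":5}
    - {"offset":[0,0,-4],"twist":[0,0,0],"jaw":5}
    - {"offset":[0,0,-4],"twist":[0,0,0],"jaw":5}
    - {"offset":[0,0,0],"twist":[0,0,0],"jaw":5}
    - {"offset":[0,0,0],"twist":[0,0,0],"jaw":5}
    - {"offset":[0,0,0],"twist":[0,0,0],"jaw":5}
    - {"offset":[0,0,0],"twist":[0,0,0],"jaw":5}
    - {"offset":[0,0,0],"twist":[0,0,0],"jaw":5}

```text
time_s: 17.5
tool_pos: [0.5056, 0.0937, 0.3012]
eef_rot: [0.614, 0.789, -0.001, -0.001]
force: [-0.6, 0.1, 0.7]
width: 0.05
finger_force: 0.0
```

Request:
move_arm:
  rows:
    - {"offset":[0,0,0],"twist":[0,0,0],"jaw":5}
    - {"offset":[0,0,0],"twist":[0,0,0],"jaw":5}
    - {"offset":[0,0,0],"twist":[0,0,0],"jaw":5}
    - {"offset":[0,0,0],"twist":[0,0,0],"jaw":5}
    - {"offset":[0,0,0],"twist":[0,0,0],"jaw":5}
    - {"offset":[0,0,0],"twist":[0,0,0],"jaw":5}
    - {"offset":[0,0,0],"twist":[0,0,0],"jaw":5}
    - {"offset":[0,0,0],"twist":[0,0,0],"jaw":5}
    - {"offset":[0,0,0],"twist":[0,0,0],"jaw":5}
    - {"offset":[0,0,0],"twist":[0,0,0],"jaw":5}
    - {"offset":[0,0,0],"twist":[0,0,0],"jaw":5}
    - {"offset":[0,0,0],"twist":[0,0,0],"jaw":5}

```text
time_s: 18.7
tool_pos: [0.5063, 0.094, 0.3024]
eef_rot: [0.614, 0.789, -0.0, -0.0]
force: [-0.0, -0.1, 0.5]
width: 0.0501
finger_force: 0.0
```

```bash
python3 n.py; python3 n.py | sed -n 3p; python3 -c "
from h import *
t,_=read_camera('top');s,_=read_camera('scene');cv2.imwrite('pics/s6.png',cv2.resize(s[130:210,220:320],None,fx=7,fy=7,interpolation=cv2.INTER_CUBIC))
print(blob(t,(262,280,172,190),'red'))"
```

```text
[299.38 145.87 673.  ]
[298.59 150.77 605.  ]
[299.13 148.42 672.  ]
0.035 [301.4 143.9] [299.2 145.8]
0 [301. 147.] [298.8 148.8]
-0.035 [300.6 150.1] [298.5 151.7]
band (np.float64(301.8982750298141), np.float64(146.30486690271604))
t 18.75 loc [ -0.  206.9 302.4] off cm [0.51 0.01 0.24] twist [-0.    0.    0.05] J [ 0.41  0.3  -0.83  1.44  0.22  1.49 -0.16] w 0.0497 F [ 0.5  0.3 -0.1] ff 0.0
[299.22 148.45 676.  ]
(array([264.25714286, 179.88571429]), 35)
```

View pics/s6.png

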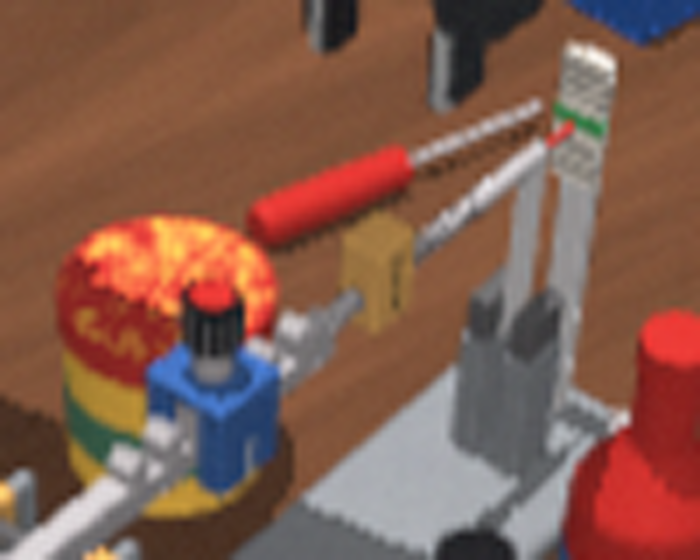

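```bash
python3 -c "
from h import *
q=tri((264.26,179.89),(250,172.1));print(loc(q[0]),q[1])
print(manip.sign_off())"
```

```text
[[0.00056106 0.09947676 0.25960032]] 0.0009194846913905339
the job is handed in; nothing more can be done
None
```

The main poise is one notch farther out with its knob down. I slid the fine poise in about 46 mm, and the beam rests level to within about 0.004 rad as measured from the camera. The job is handed in; the hand-in returned no verdict.

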